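# Power up the test boxes and hold start

### The arm

A 6-joint arm with a two-finger parallel gripper is mounted at the origin on a cart in front of the work surface, level with it; the furniture and walls round the work are solid. World frame = base frame: x ahead of the robot, y to its left, z up, the work surface at z = 0. Lengths are in m, angles in rad, forces in N, time in s.
With the tool pointing down it reaches from about 0.425 to 0.95 m from the base axis. Payload 3.5 kg.
Tool frame: the origin (TCP) lies midway between the tips of the shut fingers; the grasp point (between the pads) lies 19 mm behind it; z points along the fingers, y is the line along which they close (so a half turn about z gives the same grasp; the last joint's range is limited). The gripper opens to 85 mm and grips with 20 to 120 N. Pads are 22 mm wide; open, the fingers measure 114 mm over their backs; the gripper's body (76 mm by 85 mm) begins 54 mm behind the grasp point. The pads swing forward as they close: fully open they stand 13 mm farther back than shut.
Start: joints at [1.085, 0.286, 1.577, -0, 1.279, -0.15], TCP at [0.222, 0.637, 0.231] pointing down, gripper open.
Joint ranges: [-2.77, 2.77], [-0.9, 2.22], [0.21, 2.48], [-1.53, 4.67], [0.24, 2.81], [-2.84, 2.84]. Speed limits (rad/s): [2.79, 2.79, 3.14, 3.14, 3.14, 3.14].

### API

Orientations are given as a unit quaternion [x, y, z, w].
In Python, from plant import ctrl gives the robot as it stands. The module is installed in compiled form; this text tells all that it offers.
- The arm moves only by the shell command python3 -m inch 'ROWS' [FORCE]. ROWS is JSON, a list of rows, each a list of 5 numbers: the closure, from 0 (fully open) to 1 (shut), then the shift along the tool's x, y, z in m, then the turn about the tool's z in degrees. A call has 1 to 5 rows; each row is the pose to reach, as a shift and turn from the pose commanded when the call began, along the tool's axes at that moment; what a row does not reach only later rows make up. A row lasts 1/12 s, in which the tool goes at most 41.7 mm and 7.16 degrees, less where a joint would pass 70% of its speed; a pose out of reach is approached as far as the arm can. A call with a gripper value outside its range is refused whole. The fingers move at their own pace and stop on an object; FORCE is the grip in N (left out, the last holds). Time passes only in rows, so rows that repeat a pose let the fingers close. It gives the time, the measured TCP pose, the force, the opening and the grip force at its end, in the units of the state.
- ctrl.get_state(): the state, without advancing time (a new reading comes with each control period).
- ctrl.read_camera(name): name is "side" or "top"; returns a dict with "pixels" (420x560x3 uint8, red, green, blue), "depth" (420x560 float32, m along the optical axis (not along the pixel's ray), 0 where there is no reading), "fx", "fy", "cx", "cy" (pixels), "xyz" and "rotation" of the camera in the world. Camera axes: x right, y down, z forward; pixel columns grow to the right and rows downward; lengths in m; the calibration is good to about 2 mm. A picture is of the moment at which its call begins.
- ctrl.sign_off(): hands the job in; it is judged then, once.
Trained networks look in a picture, given as the dict that the camera call returned (one of the last four; its "shot" number tells which), for a name from the list of things; names that differ only in an ending like _2 or _b are one class to them, and where a whole thing is asked for, a point or a joint stands for the part that bears it (a point fixed in the world has none). Each returns a list of dicts, best first, with "score" (0 to 1); they miss things now and then, are a little off and sometimes report something else, mostly with a low value. They report only what shows in the picture. A call takes as long as a camera call. They do not tell look-alikes from the thing itself.
- ctrl.spot_in(query, picture): "at" ([column, row] in pixels, amid what is visible of it).
- ctrl.tip_of(query, picture): "at" ([column, row] in pixels: a listed point, or the origin of a listed thing).
The state is a dict: "time": time; "qpos": joint angles; "dq": joint speeds; "joint_efforts": joint torques, N m; "eef_pos": TCP position; "tcp_rot": TCP orientation; "contact_force": force on the tool from outside, world axes, zero at the start; "wrist_torque": the same for the moment, N m; "opening": opening from 0.0 (shut) to 1.0 (fully open); "finger_force": force on a finger pad.
Only numpy, scipy, OpenCV 4.12 (cv2) and the standard library are available. Lean on these libraries where they do the work, as an engineer would, in place of code of your own. Each camera call takes 0.05 s, during which the arm holds its last target. There are 200 camera calls.

### The job

Start a board test using only your fingertips: press the raised end of the paddle rocker down so that the supply box is switched on, then press the square key on the selector box fully in, then press the big palm button on the start box all the way down and finish while still holding it down. Keep to that order, do not push in the round key, and do not pick up or shove aside the boxes or anything else on the bench.

Things in the scene. Friction and masses are not known exactly. Their poses are not given: they have to be found in the camera images.
- supply_box: A loose grey box 110 (x) x 100 (y) x 50 mm high on rubber feet, about 1.2 kg, top plate level; origin at the centre of its underside, z up, front at -x (faces the robot within 20 degrees), sockets at +x. Stands in any of three places side by side. On top, in the middle, the black paddle rocker, its long side along the box's x.
- selector_box: A loose grey box 110 (x) x 100 (y) x 50 mm high on rubber feet, about 1.2 kg, top plate level; origin at the centre of its underside, z up, front at -x (faces the robot within 20 degrees), sockets at +x. Stands in any of three places side by side. On top two grey keys of like height, centres 52 mm apart: the square one at y = +26 mm, the round one at y = -26 mm.
- start_box: A loose grey box 110 (x) x 100 (y) x 50 mm high on rubber feet, about 1.2 kg, top plate level; origin at the centre of its underside, z up, front at -x (faces the robot within 20 degrees), sockets at +x. Stands in any of three places side by side. On top, in the middle, one black palm button.
- rocker (a joint): Paddle rocker 50 x 26 mm, two flat wings 25 mm long 0.4 rad apart, pivot along the box's y, 54 mm high in mid top. 0 = off: the far (+x) wing slopes up to 64 mm at its end, the near one lies level. 0.4 = on: the far wing lies level at 54 mm (4 mm over the top plate) and the near one stands up. No spring: stays as left. Takes about 3 N on the wing's outer part.
- rocker_raised_end (a point): Point on the rocker's far wing (raised when off), on its upper face, 20 mm out from the pivot; moves with the rocker (62 mm high when off, 54 mm when on; it sits 18 mm (off) to 20 mm (on) to the box's +x of the pivot). Its axes are those of the rocker, tilted with it.
- square_key (a joint): Travel of the square key, m: 0 = out (top 12 mm over the top plate), 0.007 = fully in (5 mm over it). Moves straight down against about 3 N of friction and stays where it is left (latching).
- square_key_top (a point): Centre of the square key's top face (26 x 26 mm), 62 mm high when out; moves with the key. Axes as the box's.
- round_key (a joint): Travel of the round key, m: 0 = out; works like the square key. Leave it out.
- round_key_top (a point): Centre of the round key's top face (26 mm diameter), 62 mm high when out.
- palm_button (a joint): Travel of the palm button, m: 0 = up, 0.008 = fully down. Spring: starts to move at 2 N, fully down at 6 N against a firm stop; comes up by itself when released.
- palm_button_top (a point): Centre of the palm button's flat top (button 46 mm diameter, flat part 36 mm), 76 mm high when up; moves with the button. Axes as the box's.
- marker: Bystander: white and black marker, 15 x 133 x 16 mm, lying between two boxes; origin at the centre of its underside. Leave alone.
- eraser: Bystander: eraser, 28 x 58 x 13 mm, lying between two boxes; origin as above. Leave alone.
- connector: Bystander: white connector, 13 x 36 x 14 mm, between two boxes; origin as above. Leave alone.
- side_cutters: Bystander: red side cutters, 45 x 121 x 11 mm, beside the boxes at the left; origin as above. Leave alone.
- label_roll: Bystander: white label roll, 56 mm diameter, 24 mm high, behind the boxes; origin as above. Leave alone.
- brush: Bystander: black brush, 20 x 147 x 8 mm, behind the boxes; origin as above. Leave alone.
There are look-alikes about, which are no part of the job. What is shaped like the start_box but green is not meant.

How it is judged:
On the way, in this order (a step that is already met when the one before it is completed fails the run):
1. the rocker is switched on (value of joint rocker above 0.3 rad), for 0.1 s.
2. the square key is in (value of joint square_key above 0.005 m), for 0.1 s.
3. the palm button is pressed down by the fingers (value of joint palm_button above 0.0055 m and contact force between the fingers and start_box above 1 N), for 0.2 s.
At the end, for the whole second after the job is handed in: Rocker beyond 0.3 of 0.4 rad, square key more than 5 of 7 mm in, round key less than 3 mm in, and the fingers hold the palm button more than 5.5 of 8 mm down with at least 1 N; the three boxes stand upright within 20 mm of where they were (all of step 3 and value of joint rocker above 0.3 rad and value of joint square_key above 0.005 m and value of joint round_key below 0.003 m and distance of each of supply_box, selector_box, start_box from where it was at the start of the episode below 0.02 m and angle between each of supply_box, selector_box, start_box's own z axis and vertical below 0.1 rad); the arm keeps its last pose, push and grip.
It fails at once if the square key is pushed in before the rocker is on (value of joint square_key above 0.003 m and value of joint rocker below 0.25 rad).
It fails at once if the palm button is pressed before the square key is in (value of joint palm_button above 0.004 m and value of joint square_key below 0.0045 m).
It fails at once if the round key is pushed in (3 mm or more) (value of joint round_key above 0.003 m).
It fails at once if a box is lifted, tipped or shoved (20 mm) (distance of any of supply_box, selector_box, start_box from where it was at the start of the episode above 0.02 m or angle between any of supply_box, selector_box, start_box's own z axis and vertical above 0.15 rad).
It fails at once if a bystander is lifted or pushed aside (20 mm) (distance of any of marker, eraser, connector, side_cutters, label_roll, brush from where it was at the start of the episode above 0.02 m).
It also fails if it takes over 48 s, if anything falls off the work surface, if the arm or the gripper's body presses on something with over 40 N, if the wrist force passes 120 N, or if a joint passes its speed limit or range.

## Working session

There is one attempt and no reset: what is moved stays moved. The work goes in short steps, Python scripts to look and compute and a shell command to move; the robot and the scene stay as the last step left them, time stands still between calls to the robot, and variables do not carry over. Pictures are saved under pics/ and viewed, at most 10 in all, crops included, and the job is handed in when it is done.

```bash
mkdir -p pics
cat > h.py <<'E'
import numpy as np, cv2
from plant import ctrl
def world(p,uv,z=None):
    u,v=uv; R=np.array(p["rotation"]); 
    if R.size==4:
        from scipy.spatial.transform import Rotation as Ro; R=Ro.from_quat(R).as_matrix()
    R=R.reshape(3,3)
    ray=R@np.array([(u-p["cx"])/p["fx"],(v-p["cy"])/p["fy"],1.]); o=np.array(p["xyz"])
    if z is not None: return o+ray*(z-o[2])/ray[2]
    a=p["depth"][int(v)-2:int(v)+3,int(u)-2:int(u)+3]; a=a[a>0]
    return o+ray*np.median(a) if a.size else None
E
python3 - <<'E'
from h import *
np.set_printoptions(precision=4,suppress=True)
Z=dict(rocker_raised_end=.062,square_key_top=.062,round_key_top=.062,palm_button_top=.076,supply_box=0,selector_box=0,start_box=0)
for n in("top","side"):
    p=ctrl.read_camera(n); cv2.imwrite(f"pics/{n}.png",p["pixels"][:,:,::-1]); print(n,p["xyz"],p["fx"])
    for q in Z:
        for d in ctrl.tip_of(q,p)[:4]:
            print(q,round(d["score"],2),np.round(d["at"]),world(p,d["at"],Z[q]),world(p,d["at"]))
s=ctrl.get_state();print(s)
E
```

```text
top [0.4343 0.0866 1.3201] 543.2406402124585
rocker_raised_end 0.5 [294. 266.] [0.5194 0.0384 0.062 ] [0.5195 0.0384 0.0613]
square_key_top 0.63 [396. 273.] [ 0.5088 -0.1968  0.062 ] [ 0.5087 -0.1965  0.0631]
round_key_top 0.59 [418. 271.] [ 0.5132 -0.2469  0.062 ] [ 0.5131 -0.2466  0.063 ]
round_key_top 0.58 [182. 276.] [0.4903 0.2957 0.062 ] [0.4897 0.2934 0.0754]
round_key_top 0.51 [351. 292.] [ 0.4623 -0.0923  0.062 ] [ 0.4634 -0.0993  0.013 ]
round_key_top 0.3 [246. 266.] [0.5171 0.1499 0.062 ] [0.5203 0.1524 0.0128]
palm_button_top 0.64 [182. 274.] [0.4932 0.2951 0.076 ] [0.4932 0.2951 0.0762]
palm_button_top 0.62 [342. 140.] [ 0.82   -0.0698  0.076 ] [ 0.8196 -0.0697  0.0771]
supply_box 0.77 [297. 270.] [0.5134 0.0298 0.    ] [0.51   0.0323 0.0572]
selector_box 0.68 [398. 276.] [ 0.5051 -0.215   0.    ] [ 0.5018 -0.2008  0.0622]
selector_box 0.51 [246. 266.] [0.5209 0.1531 0.    ] [0.5201 0.1524 0.0128]
start_box 0.82 [340. 144.] [ 0.8333 -0.0746  0.    ] [ 0.8098 -0.0651  0.0776]
start_box 0.62 [188. 274.] [0.4991 0.2922 0.    ] [0.4953 0.2802 0.0774]
side [ 0.5329 -0.6428  0
[... 1107 characters left out ...]
 283.] [ 0.546 -0.082  0.   ] [ 0.5458 -0.0909  0.0116]
start_box 0.96 [223. 184.] [0.4966 0.3105 0.    ] [0.4989 0.2483 0.0478]
start_box 0.71 [362. 266.] [ 0.8215 -0.0708 -0.    ] [ 0.8027 -0.1081  0.0477]
{'time': 0.8, 'qpos': array([ 1.085 ,  0.2863,  1.5767, -0.    ,  1.2786, -0.15  ]), 'dq': array([ 0.0007, -0.0025,  0.0021, -0.001 ,  0.0031, -0.0004]), 'joint_efforts': array([  0.0016, -40.5902, -29.2931,  -0.0002,   0.0003,  -0.    ]), 'eef_pos': array([0.2224, 0.6373, 0.2314]), 'tcp_rot': array([0.1671, 0.9859, 0.    , 0.    ]), 'contact_force': array([ 0.14  , -0.0599,  0.0538]), 'wrist_torque': array([-0.0065,  0.0164, -0.0698]), 'finger_force': 0.0, 'opening': 1.0001390589572685}
```

View pics/top.png

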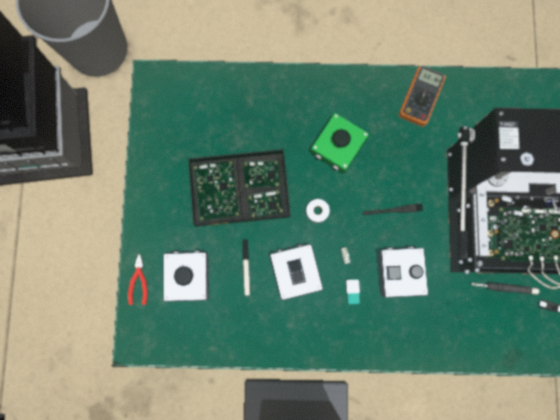

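View pics/side.png

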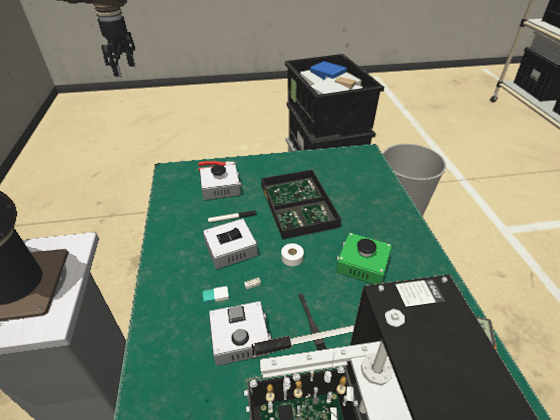

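The top view shows four candidates: the grey palm-button box at (184,275), the grey rocker box at (297,270), the grey two-key box at (403,272) and a green palm-button box at (340,140). The green one is the look-alike, so the start box is the grey one at (184,275). I'll confirm this in one crop and fit the outlines.

```bash
cat > m.py <<'E'
from h import *
np.set_printoptions(precision=4,suppress=True)
p=ctrl.read_camera("top"); I=p["pixels"]
cv2.imwrite("pics/crop.png",cv2.resize(I[225:325,125:445],None,fx=2.5,fy=2.5,interpolation=cv2.INTER_CUBIC)[:,:,::-1])
m=(p["depth"]>0)
v,u=np.mgrid[:420,:560]; R=np.array(p["rotation"]); print(R.shape)
if R.size==4:
    from scipy.spatial.transform import Rotation as Ro; R=Ro.from_quat(R).as_matrix()
P=np.stack([(u-p["cx"])/p["fx"],(v-p["cy"])/p["fy"],np.ones(u.shape)],-1)*p["depth"][...,None]@R.T+p["xyz"]
mask=m&(P[...,2]>.04)&(P[...,2]<.09)
for n,(a,b) in dict(start=(184,275),supply=(297,271),sel=(404,272)).items():
    k=mask&(abs(u-a)<32)&(abs(v-b)<34); pts=P[k][:,:2].astype(np.float32)
    print(n,k.sum(),cv2.minAreaRect(pts*1000), np.median(P[k][:,2]))
    hi=k&(P[...,2]>.0565); print("  raised part mean",P[hi].mean(0),hi.sum())
E
python3 m.py
```

```text
(4,)
start 2017 ((491.61956787109375, 292.16131591796875), (110.0506820678711, 98.58956146240234), 3.117891311645508) 0.05150649902259907
  raised part mean [0.4914 0.2933 0.0749] 332
supply 2003 ((508.24407958984375, 34.405025482177734), (109.5991439819336, 100.15858459472656), 15.353164672851562) 0.05157036852646746
  raised part mean [0.5159 0.035  0.0598] 182
sel 2018 ((513.0261840820312, -217.26202392578125), (109.944580078125, 101.31564331054688), 4.146178722381592) 0.05179756151902526
  raised part mean [ 0.513  -0.2145  0.0622] 273
```

View pics/crop.png

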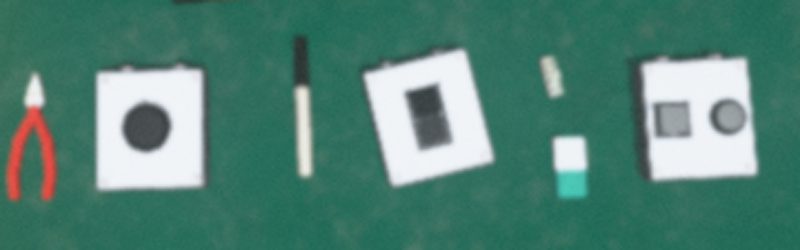

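The crop matches. Grey start box with the black button is at crop (147,127). The supply rocker is at (430,115), with its dark far wing raised. The selector has the square key at (672,119) and the round key at (728,117). The fitted outlines come to 110 x 100 mm and the heights agree. I'm moving above the raised rocker end, about (0.526, 0.039).

```bash
python3 -m inch '[[1,-0.028,-0.027,0,0],[1,-0.056,-0.054,0,0],[1,-0.084,-0.081,0,0],[1,-0.112,-0.108,0,0],[1,-0.14,-0.135,0,0]]'
python3 -m inch '[[1,-0.028,-0.027,0,0],[1,-0.056,-0.054,0,0],[1,-0.084,-0.081,0,0],[1,-0.112,-0.108,0,0],[1,-0.14,-0.135,0,0]]'
python3 -m inch '[[1,-0.028,-0.027,0,0],[1,-0.056,-0.054,0,0],[1,-0.084,-0.081,0,0],[1,-0.112,-0.108,0,0],[1,-0.14,-0.135,0,0]]'
python3 -m inch '[[1,0,0,0,-7],[1,0,0,0.02,-14],[1,0,0,0.04,-21],[1,0,0,0.06,-28],[1,0,0,0.08,-34.5]]'
cat > to.py <<'E'
import sys
from h import *
from scipy.spatial.transform import Rotation as Ro
s=ctrl.get_state(); R=Ro.from_quat(s["tcp_rot"]); t=np.array(list(map(float,sys.argv[1:4])))
print("t",s["time"],"pos",np.round(s["eef_pos"],4),"yaw tool x",np.round(R.as_matrix()[:,0],3),"shift",np.round(R.inv().apply(t-s["eef_pos"]),4),"F",np.round(s["contact_force"],1),s["opening"])
E
python3 to.py .526 .039 .10
```

```text
time: 1.27
eef_pos: [0.3105, 0.4622, 0.2314]
tcp_rot: [0.167, 0.986, 0.0, 0.0]
contact_force: [0.9, 0.1, -0.3]
opening: 0.301
finger_force: 0.0
time: 1.68
eef_pos: [0.3983, 0.2884, 0.2317]
tcp_rot: [0.167, 0.986, 0.0, 0.0]
contact_force: [1.8, 0.3, -0.9]
opening: 0.0
finger_force: 0.0
time: 2.1
eef_pos: [0.486, 0.1147, 0.2318]
tcp_rot: [0.167, 0.986, 0.0, 0.001]
contact_force: [-0.3, -0.2, 0.4]
opening: -0.004
finger_force: 0.0
time: 2.52
eef_pos: [0.4857, 0.1163, 0.1509]
tcp_rot: [-0.135, 0.991, -0.0, 0.001]
contact_force: [0.3, -0.3, 0.2]
opening: -0.005
finger_force: 0.0
t 2.5167 pos [0.4857 0.1163 0.1509] yaw tool x [-0.963 -0.268 -0.001] shift [-0.0181 -0.0852  0.0509] F [ 0.3 -0.3  0.2] -0.004539818366976394
```

```bash
python3 -m inch '[[1,-0.008,-0.035,0,0],[1,-0.016,-0.07,0.02,0],[1,-0.018,-0.085,0.045,0],[1,-0.018,-0.085,0.07,0],[1,-0.018,-0.085,0.07,0]]'
python3 to.py .526 .039 .053
```

```text
time: 2.93
eef_pos: [0.5218, 0.0386, 0.0764]
tcp_rot: [-0.132, 0.991, 0.001, -0.005]
contact_force: [-1.2, 0.2, -0.4]
opening: -0.001
finger_force: 0.0
t 2.9333 pos [0.5218 0.0386 0.0764] yaw tool x [-0.965 -0.261  0.009] shift [-0.0044 -0.0008  0.0234] F [-1.2  0.2 -0.4] -0.0005636480522959919
```

```bash
python3 -m inch '[[1,0,0,0,0],[1,0,0,0.006,0],[1,0,0,0.011,0],[1,0,0,0.015,0],[1,0,0,0.018,0]]'
python3 -m inch '[[1,0,0,0.003,0],[1,0,0,0.005,0],[1,0,0,0.006,0],[1,0,0,0.007,0],[1,0,0,0.007,0]]'
python3 to.py .526 .039 .053
```

```text
time: 3.35
eef_pos: [0.5255, 0.0397, 0.0638]
tcp_rot: [-0.133, 0.991, -0.0, 0.001]
contact_force: [-0.2, -0.8, -0.0]
opening: -0.002
finger_force: 0.0
time: 3.77
eef_pos: [0.526, 0.0392, 0.0568]
tcp_rot: [-0.133, 0.991, -0.0, 0.001]
contact_force: [1.9, 0.6, 2.0]
opening: -0.001
finger_force: 1.4
t 3.7667 pos [0.526  0.0392 0.0568] yaw tool x [-0.965 -0.263 -0.002] shift [ 0.     -0.0002  0.0038] F [1.9 0.6 2. ] -0.0009707522833013637
```

```bash
python3 -m inch '[[1,0,0,0.001,0],[1,0,0,0.002,0],[1,0,0,0.003,0],[1,0,0,0.004,0],[1,0,0,0.004,0]]'
python3 -m inch '[[1,0,0,0.001,0],[1,0,0,0.001,0],[1,0,0,0.001,0]]'
```

```text
time: 4.18
eef_pos: [0.5258, 0.039, 0.0538]
tcp_rot: [-0.133, 0.991, -0.0, -0.0]
contact_force: [-1.1, 1.0, 11.1]
opening: -0.0
finger_force: 5.6
time: 4.43
eef_pos: [0.5258, 0.039, 0.0538]
tcp_rot: [-0.133, 0.991, -0.0, -0.0]
contact_force: [-2.8, 1.1, 15.9]
opening: -0.001
finger_force: 7.9
```

The tip reads 0.0538 against a firm stop at 15.9 N, so the rocker is level (on). I'm lifting and checking the depth there.

```bash
python3 -m inch '[[1,0,0,-0.01,0],[1,0,0,-0.03,0],[1,0,0,-0.06,0],[1,0,0,-0.06,0]]'
python3 to.py .51 -.194 .09
```

```text
time: 4.77
eef_pos: [0.5271, 0.0388, 0.1156]
tcp_rot: [-0.133, 0.991, -0.001, 0.003]
contact_force: [1.4, 0.4, 1.1]
opening: 0.004
finger_force: 0.0
t 4.7667 pos [0.5271 0.0388 0.1156] yaw tool x [-0.965 -0.264 -0.005] shift [ 0.078  -0.22    0.0258] F [1.4 0.4 1.1] 0.003523447298198241
```

```bash
python3 -m inch '[[1,0.013,-0.037,0,0],[1,0.026,-0.074,0,0],[1,0.039,-0.111,0,0],[1,0.052,-0.148,0,0],[1,0.065,-0.184,0,0]]'
python3 -m inch '[[1,0.008,-0.022,0,0],[1,0.013,-0.036,0,5],[1,0.013,-0.036,0.01,11],[1,0.013,-0.036,0.02,11],[1,0.013,-0.036,0.02,11]]'
python3 to.py .51 -.194 .064
python3 - <<'E'
from h import *
p=ctrl.read_camera("top")
v,u=np.mgrid[:420,:560]
from scipy.spatial.transform import Rotation as Ro
P=np.stack([(u-p["cx"])/p["fx"],(v-p["cy"])/p["fy"],np.ones(u.shape)],-1)*p["depth"][...,None]@Ro.from_quat(p["rotation"]).as_matrix().T+p["xyz"]
k=(abs(u-297)<32)&(abs(v-271)<34)&(P[...,2]>.04); hi=k&(P[...,2]>.0565)&(P[...,2]<.09)
print(cv2.minAreaRect((P[k][:,:2]*1000).astype(np.float32)),P[hi].mean(0),hi.sum())
cv2.imwrite("pics/crop2.png",cv2.resize(p["pixels"][225:325,245:445],None,fx=3,fy=3)[:,:,::-1])
E
```

```text
time: 5.18
eef_pos: [0.5089, -0.1565, 0.1098]
tcp_rot: [-0.133, 0.991, 0.001, -0.002]
contact_force: [1.2, 0.2, 1.1]
opening: 0.001
finger_force: 0.0
time: 5.6
eef_pos: [0.505, -0.1922, 0.0875]
tcp_rot: [-0.038, 0.999, 0.002, -0.003]
contact_force: [-0.3, 1.0, 0.1]
opening: 0.003
finger_force: 0.0
t 5.6 pos [ 0.505  -0.1922  0.0875] yaw tool x [-0.997 -0.076  0.007] shift [-0.005  -0.0023  0.0235] F [-0.3  1.   0.1] 0.003279766274578242
((504.3018798828125, 43.777503967285156), (111.78860473632812, 120.16998291015625), 15.60392951965332) [0.50018156 0.03461588 0.05988553] 174
```

View pics/crop2.png

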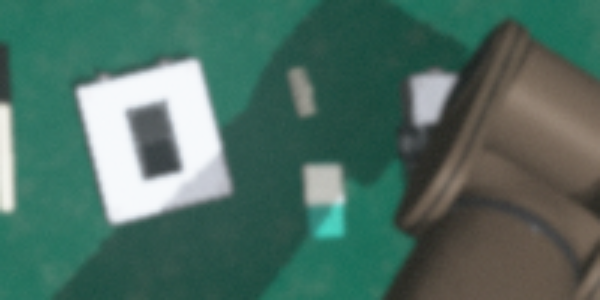

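The picture shows the rocker flipped (crop 155,140): its raised part has moved from x=0.516 to 0.500, the near side. The supply box has not moved. Next is the square key.

```bash
python3 -m inch '[[1,-0.002,-0.002,0,0],[1,-0.002,-0.002,0.005,0],[1,-0.002,-0.002,0.012,0],[1,-0.002,-0.002,0.018,0],[1,-0.002,-0.002,0.02,0]]'
python3 -m inch '[[1,0,0,0.003,0],[1,0,0,0.005,0],[1,0,0,0.007,0],[1,0,0,0.008,0],[1,0,0,0.008,0]]'
python3 to.py .51 -.194 .055
```

```text
time: 6.07
eef_pos: [0.5093, -0.1946, 0.0699]
tcp_rot: [-0.038, 0.999, 0.001, -0.001]
contact_force: [0.2, 0.5, -0.6]
opening: 0.003
finger_force: 0.0
time: 6.48
eef_pos: [0.5099, -0.1953, 0.0632]
tcp_rot: [-0.037, 0.999, 0.0, -0.0]
contact_force: [-0.5, 0.9, -0.3]
opening: 0.003
finger_force: 0.0
t 6.4833 pos [ 0.5099 -0.1953  0.0632] yaw tool x [-0.997 -0.074  0.   ] shift [-0.0002  0.0013  0.0082] F [-0.5  0.9 -0.3] 0.002569680071768875
```

```bash
python3 -m inch '[[1,0,0.001,0.002,0],[1,0,0.001,0.004,0],[1,0,0.001,0.006,0],[1,0,0.001,0.008,0],[1,0,0.001,0.008,0]]'
python3 -m inch '[[1,0,0,0.001,0],[1,0,0,0.002,0],[1,0,0,0.002,0],[1,0,0,0.002,0]]'
```

```text
time: 6.9
eef_pos: [0.5103, -0.1947, 0.0554]
tcp_rot: [-0.037, 0.999, -0.0, 0.001]
contact_force: [0.1, -0.5, 1.0]
opening: -0.001
finger_force: 0.8
time: 7.23
eef_pos: [0.5104, -0.1947, 0.0549]
tcp_rot: [-0.037, 0.999, -0.0, -0.0]
contact_force: [-3.5, 1.0, 9.6]
opening: 0.002
finger_force: 4.9
```

The key is against its stop at z=0.055 with 9.6 N. I'm lifting and going to the start box.

```bash
python3 -m inch '[[1,0,0,-0.01,0],[1,0,0,-0.03,0],[1,0,0,-0.06,0],[1,0,0,-0.08,0],[1,0,0,-0.08,0]]'
python3 -m inch '[[1,-0.003,0.039,0,0],[1,-0.006,0.078,0,0],[1,-0.009,0.117,0,0],[1,-0.012,0.156,0,0],[1,-0.015,0.195,0,0]]'
python3 -m inch '[[1,-0.002,0.039,0,0],[1,-0.003,0.078,0,0],[1,-0.004,0.117,0,0],[1,-0.005,0.156,0,0],[1,-0.005,0.195,0,0]]'
python3 -m inch '[[1,0.005,0.03,0,0],[1,0.01,0.06,0,0],[1,0.01,0.085,0,0],[1,0.01,0.085,0,0],[1,0.01,0.085,0,0]]'
python3 to.py .492 .293 .082
python3 - <<'E'
from h import *
for n in("top",):
    p=ctrl.read_camera(n)
    for uv in((394,272),(396,273),(418,271),(398,285)): print(uv,world(p,uv))
E
```

```text
time: 7.65
eef_pos: [0.5126, -0.1957, 0.1385]
tcp_rot: [-0.037, 0.999, -0.002, 0.004]
contact_force: [0.9, -0.4, 0.2]
opening: 0.001
finger_force: 0.0
time: 8.07
eef_pos: [0.5092, 0.0031, 0.1322]
tcp_rot: [-0.037, 0.999, 0.0, -0.001]
contact_force: [1.3, -0.9, -0.0]
opening: -0.0
finger_force: 0.0
time: 8.48
eef_pos: [0.4997, 0.1979, 0.1323]
tcp_rot: [-0.037, 0.999, -0.0, -0.001]
contact_force: [1.1, 0.1, 0.1]
opening: 0.002
finger_force: 0.0
time: 8.9
eef_pos: [0.4835, 0.2808, 0.1322]
tcp_rot: [-0.039, 0.999, -0.0, -0.001]
contact_force: [0.4, -0.4, -0.1]
opening: -0.001
finger_force: 0.0
t 8.9 pos [0.4835 0.2808 0.1322] yaw tool x [-0.997 -0.077  0.002] shift [-0.0095  0.0115  0.0501] F [ 0.4 -0.4 -0.1] -0.0009543494741208683
(394, 272) [ 0.51083552 -0.19293343  0.05648896]
(396, 273) [ 0.50865787 -0.19761766  0.05611352]
(418, 271) [ 0.51400795 -0.24679569  0.06314678]
(398, 285) [ 0.48136733 -0.20300009  0.05108081]
```

The depth shows the square key 7 mm down and the round key still out. Now I press the palm button.

```bash
python3 -m inch '[[1,-0.009,0.011,0.01,0],[1,-0.009,0.011,0.025,0],[1,-0.009,0.011,0.04,0],[1,-0.009,0.011,0.048,0],[1,-0.009,0.011,0.049,0]]'
python3 -m inch '[[1,0,0,0.003,0],[1,0,0,0.006,0],[1,0,0,0.009,0],[1,0,0,0.011,0],[1,0,0,0.013,0]]'
python3 to.py .492 .293 .067
```

```text
time: 9.37
eef_pos: [0.4914, 0.2898, 0.0817]
tcp_rot: [-0.036, 0.999, -0.001, -0.002]
contact_force: [0.3, -0.1, 0.2]
opening: -0.003
finger_force: 0.0
time: 9.78
eef_pos: [0.4935, 0.2916, 0.0723]
tcp_rot: [-0.037, 0.999, -0.0, 0.001]
contact_force: [-0.3, -1.9, 3.3]
opening: -0.001
finger_force: 1.8
t 9.7833 pos [0.4935 0.2916 0.0723] yaw tool x [-0.997 -0.074 -0.002] shift [0.0014 0.0015 0.0053] F [-0.3 -1.9  3.3] -0.0010685328856103603
```

```bash
python3 -m inch '[[1,0,0,0.001,0],[1,0,0,0.002,0],[1,0,0,0.003,0],[1,0,0,0.003,0],[1,0,0,0.003,0]]'
python3 -m inch '[[1,0,0,0,0],[1,0,0,0,0],[1,0,0,0,0],[1,0,0,0,0],[1,0,0,0,0]]'
python3 to.py .492 .293 .067
```

```text
time: 10.2
eef_pos: [0.4935, 0.2917, 0.069]
tcp_rot: [-0.037, 0.999, -0.0, 0.001]
contact_force: [1.1, -2.3, 4.8]
opening: 0.002
finger_force: 2.6
time: 10.62
eef_pos: [0.4935, 0.2917, 0.069]
tcp_rot: [-0.037, 0.999, -0.0, 0.001]
contact_force: [1.6, -2.8, 4.5]
opening: -0.0
finger_force: 2.6
t 10.6167 pos [0.4935 0.2917 0.069 ] yaw tool x [-0.997 -0.074 -0.002] shift [0.0014 0.0014 0.002 ] F [ 1.6 -2.8  4.5] -0.0003268526165999576
```

```bash
python3 -m inch '[[1,0,0,0.001,0],[1,0,0,0.0015,0],[1,0,0,0.002,0],[1,0,0,0.002,0],[1,0,0,0.002,0]]'
python3 -m inch '[[1,0,0,0.0005,0],[1,0,0,0.0005,0],[1,0,0,0.0005,0],[1,0,0,0.0005,0],[1,0,0,0.0005,0]]'
python3 to.py .492 .293 .067
```

```text
time: 11.03
eef_pos: [0.4935, 0.2917, 0.068]
tcp_rot: [-0.037, 0.999, -0.0, 0.001]
contact_force: [-1.3, -4.0, 9.7]
opening: 0.002
finger_force: 4.9
time: 11.45
eef_pos: [0.4935, 0.2917, 0.0679]
tcp_rot: [-0.037, 0.999, -0.0, 0.001]
contact_force: [-1.4, -4.1, 12.1]
opening: -0.001
finger_force: 6.0
t 11.45 pos [0.4935 0.2917 0.0679] yaw tool x [-0.997 -0.075 -0.001] shift [0.0014 0.0014 0.0009] F [-1.4 -4.1 12.1] -0.0014868814370120162
```

The button is at its firm stop (0.068) with 12 N, and the hold is steady. I'm handing in.

```bash
python3 -c "
from plant import ctrl
print(ctrl.sign_off())"
```

```text
the job is handed in; nothing more can be done
None
```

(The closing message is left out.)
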